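# Find the flat casting with a straightedge

### The job

One of the two plaster castings on the round blue base plates has a truly flat face, the other is crowned. Carrying the steel straightedge by its black grip, set it gently (not dropped) across the middle of a casting and, having let go of it, press down lightly with the fingertips, half a second each, on its end with the hole and then on its other end: it must not rock; if it rocks, try the other casting. Leave the straightedge lying across the middle of the casting on which neither end rocked, never press hard, and leave everything else on the bench where it is.

Things in the scene. Friction and masses are not known exactly. Their poses are not given: they have to be found in the camera images.
- straightedge: steel strip 140 x 24 x 8 mm (x along it) with an upright black grip 40 mm long, 16 mm wide (y), 28 mm high on the middle of its top, 36 mm high in all; 0.3 to 0.45 kg. Origin: centre of its underside, z up, +x to the end with the small dark hole. Starts flat on the bench, any yaw. Hold it by the grip only; over 40 mm from the middle the fingers may only press, under 25 N (5 to 10 N is right)
- hole_end (a point): point on the strip's upper face to press on, 55 mm from the straightedge's middle, at the end with the small dark round hole (at +x, 8 mm above the underside)
- plain_end (a point): point on the strip's upper face to press on, 55 mm from the middle, at the end without a hole (at -x, 8 mm above the underside)
- plate_1: round blue base plate, 168 mm across, 6 mm thick, fixed; origin at the centre of its underside, on the bench, z up. A white plaster casting, 150 mm across, is fixed centred on it, its upper face 26 to 31 mm above the bench (varies; does not tell which is flat). One of the two castings, a different one each time, is flat; the other is crowned, hardly visible: see plate_2
- plate_2: same as plate_1, with the other casting; origin likewise. The crowned face is level within 16 mm of its centre, then slopes down all round, 3 mm at the rim. Let go at the centre of either face the straightedge lies level. An end pressed by over 2 N sinks about 2 mm on the crowned one (tips 0.05 rad, comes back when let go), under 1 mm on the flat one
- beaker: clear glass beaker, 54 mm across, 70 mm high, open top; origin at the centre of its underside. A bystander: leave it alone
- wax_pot: low white pot with a lid, 52 mm across, 45 mm high; origin at the centre of its underside. A bystander: leave it alone
- spatula: small spatula, 170 mm long, lying flat; origin at the centre of its underside. A bystander: leave it alone
- wax_knife: wax knife, square wooden handle and thin steel blade, 160 mm long, 10 mm thick, lying flat; origin at the centre of its underside. A bystander: leave it alone
- liquid: amber bottle with black cap, 44 mm across, 75 mm high; origin at the centre of its underside. A bystander: leave it alone
- jaw_model: small plaster block 70 x 50 x 8 mm with a pink jaw arch on it, 20 mm high in all; origin at the centre of its underside. A bystander: leave it alone

How it is judged:
On the way, in this order (a step that is already met when the one before it is completed fails the run):
1. the straightedge lies across the middle of a casting and does not rock while the fingers press on the end with the hole (over 3 N, more than 40 mm from its middle, tilt under 0.02 rad, for 0.3 s) ((horizontal distance between straightedge and plate_1 below 0.02 m or horizontal distance between straightedge and plate_2 below 0.02 m) and contact force between the fingers and straightedge above 3 N and angle between straightedge's own z axis and vertical below 0.02 rad and x of the grasp point in the frame of straightedge above 0.04 m), for 0.3 s.
2. likewise it does not rock while the fingers press on its other end ((horizontal distance between straightedge and plate_1 below 0.02 m or horizontal distance between straightedge and plate_2 below 0.02 m) and contact force between the fingers and straightedge above 3 N and angle between straightedge's own z axis and vertical below 0.02 rad and x of the grasp point in the frame of straightedge below -0.04 m), for 0.3 s.
At the end, for the whole second after the job is handed in: the straightedge lies let go and at rest on the flat casting (not the crowned one), level to 0.02 rad, its middle within 20 mm of the casting's centre ((horizontal distance between straightedge and plate_1 below 0.02 m or horizontal distance between straightedge and plate_2 below 0.02 m) and (height (world z) of straightedge between 0.0253 and 0.0267 m or height (world z) of straightedge between 0.0283 and 0.0297 m) and angle between straightedge's own z axis and vertical below 0.02 rad and linear speed of straightedge below 0.01 m/s and contact force between the fingers and straightedge below 0.1 N); the robot touches nothing.
It fails at once if an end of the straightedge (over 40 mm from its middle) is pressed or gripped with 25 N or more (contact force between the fingers and straightedge above 25 N and (x of the grasp point in the frame of straightedge above 0.04 m or x of the grasp point in the frame of straightedge below -0.04 m)).
It fails at once if the straightedge is dropped (moves faster than 0.35 m/s while not held) (linear speed of straightedge above 0.35 m/s and contact force between the fingers and straightedge below 0.1 N).
It fails at once if a bystander is moved by more than 20 mm (distance of any of beaker, wax_pot, spatula, wax_knife, liquid, jaw_model from where it was at the start of the episode above 0.02 m).
It also fails if it takes over 67 s, if anything falls off the work surface, if the arm or the gripper's body presses on something with over 40 N, if the wrist force passes 120 N, or if a joint passes its speed limit or range.

### The arm

A 7-joint arm with a two-finger parallel gripper is mounted at the origin on the work surface. World frame = base frame: x ahead of the robot, y to its left, z up, the work surface at z = 0. Lengths are in m, angles in rad, forces in N, time in s.
With the tool pointing down it reaches from about 0.35 to 0.9 m from the base axis. Payload 7.2 kg.
Tool frame: the origin (TCP) lies midway between the tips of the shut fingers; the grasp point (between the pads) lies 19 mm behind it; z points along the fingers, y is the line along which they close (so a half turn about z gives the same grasp; the last joint's range is limited). The gripper opens to 85 mm and grips with 20 to 120 N. Pads are 22 mm wide; open, the fingers measure 114 mm over their backs; the gripper's body (76 mm by 85 mm) begins 54 mm behind the grasp point. The pads swing forward as they close: fully open they stand 13 mm farther back than shut.
Start: joints at [-1.236, 0.411, -0.013, 1.596, 0.006, 1.134, -0.082], TCP at [0.245, 0.575, 0.231] pointing down, gripper open.
Joint ranges: [-2.95, 2.95], [-0.29, 1.99], [-1.47, 1.44], [0.14, 2.54], [-1.03, 4.17], [0.13, 1.85], [-2.86, 2.86]. Speed limits (rad/s): [2.39, 2.39, 3.01, 3.01, 3.14, 3.14, 3.14].

### API

Orientations are given as a rotation vector (axis times angle).
In Python, from cell import manip, cams gives the robot as it stands.
- The arm moves only by the tool play_rows, never from a script. Its argument "moves" is one flat list of numbers, 7 for each row, row after row: the shift along the tool's x, y, z in mm, then the turn, a rotation vector about the tool's x, y, z in degrees, then the opening, from 0 (shut) to 1 (fully open). A call has 1 to 20 rows; each row shifts and turns the commanded pose from where the row before left it, along the tool's axes as they then stand; what a row does not reach is not made up. A row lasts 1/10 s, in which the tool goes at most 50 mm and 8.59 degrees, less where a joint would pass 70% of its speed; a pose out of reach is approached as far as the arm can. A call is refused whole if a number of a shift passes 50 or a number of a turn 8.59, either way. A call with a gripper value outside its range is refused whole. The fingers move at their own pace and stop on an object; "force" is the grip in N (left out, the last holds). Time passes only in rows, so rows that do not move let the fingers close. It gives the time, the measured TCP pose, the force, the opening and the grip force at its end, in the units of the state.
- manip.get_state(): the state, without advancing time (a new reading comes with each control period).
- cams.grab_frame(name): name is "side" or "top"; returns (picture, depth): 384x512x3 uint8, blue, green, red; 384x512 float32, m along the optical axis (not along the pixel's ray), 0 where there is no reading.
- cams.get_calibration(name): a dict with "camera_matrix" (3x3 intrinsics, pixels), "xyz" and "orientation" of the camera in the world. Camera axes: x right, y down, z forward; pixel columns grow to the right and rows downward; lengths in m; the calibration is good to about 2 mm. A picture is of the moment at which its call begins. get_calibration takes no time and is no camera call.
- manip.hand_in(): hands the job in; it is judged then, once.
The state is a dict: "time": time; "joints": joint angles; "joint_vel": joint speeds; "joint_torque": joint torques, N m; "ee_pos": TCP position; "tool_rot": TCP orientation; "wrist_force": force on the tool from outside, world axes, zero at the start; "ft_torque": the same for the moment, N m; "opening": finger opening in m; "grip_force": force on a finger pad.
Only numpy, scipy, OpenCV 4.12 (cv2) and the standard library are available. Lean on these libraries where they do the work, as an engineer would, in place of code of your own. Each camera call takes 0.05 s, during which the arm holds its last target. There are 200 camera calls.

## Working session

There is one attempt and no reset: what is moved stays moved. The work goes in short steps, Python scripts to look and compute and a tool call to move; the robot and the scene stay as the last step left them, time stands still between calls to the robot, and variables do not carry over. Pictures are saved under pics/ and viewed, at most 10 in all, crops included, and the job is handed in when it is done.

Besides the shell and the picture viewer there is one more tool, called by a JSON object that holds its "name" and its "arguments". play_rows: Moves the arm, as the interface text tells. Its arguments: {"type":"object","properties":{"moves":{"type":"array","items":{"type":"number"}},"force":{"type":"number"}},"required":["moves"]}

```bash
ls; mkdir -p pics; cat > h.py <<'E'
import numpy as np, cv2
from scipy.spatial.transform import Rotation as R
from cell import manip, cams
def grab(name,tag):
    im,d=cams.grab_frame(name); cv2.imwrite(f'pics/{tag}.png',im); np.save(f'pics/{tag}.npy',d); return im,d
def cal(name):
    c=cams.get_calibration(name); K=np.array(c['camera_matrix']); o=np.array(c['orientation'])
    return K,np.array(c['xyz']),(R.from_rotvec(o).as_matrix() if o.size==3 else o)
def pt(name,u,v,d):  # pixel + depth -> world
    K,t,M=cal(name); return t+M@(np.linalg.inv(K)@[u,v,1]*d)
def plane(name,u,v,z): # pixel + height -> world
    K,t,M=cal(name); r=M@np.linalg.inv(K)@[u,v,1]; return t+r*(z-t[2])/r[2]
E
python3 - <<'E'
from h import *
a,_=grab('top','top1'); b,_=grab('side','side1')
for n in('top','side'):print(cams.get_calibration(n))
print(manip.get_state())
E
```

```text
pics
{'camera_matrix': array([[389.38852201,   0.        , 257.4904223 ],
       [  0.        , 389.38852201, 193.68690459],
       [  0.        ,   0.        ,   1.        ]]), 'xyz': array([ 0.36749002, -0.01173412,  1.06410921]), 'orientation': array([-2.14454372,  2.07465395, -0.21280867])}
{'camera_matrix': array([[440.84683935,   0.        , 260.87954724],
       [  0.        , 440.84683935, 193.67612617],
       [  0.        ,   0.        ,   1.        ]]), 'xyz': array([ 0.38255085, -1.23032832,  0.9241296 ]), 'orientation': array([-2.18726685,  0.16824398, -0.1040298 ])}
{'time': 0.1, 'joints': array([-1.23621056,  0.41184713, -0.01270834,  1.59694425,  0.00561858,
        1.13431983, -0.08220312]), 'joint_vel': array([ 0.0004513 , -0.00243873, -0.00100236,  0.00043906,  0.00047906,
       -0.00060667,  0.00091751]), 'joint_torque': array([ 2.80760971e-03, -6.01831412e+01,  6.84171896e-01, -3.00090158e+01,
        1.39932617e-02,  6.37553880e-03,  6.16096060e-06]), 'ee_pos': array([0.24485689, 0.5745549 , 0.23052683]), 'tool_rot': array([-6.28351713e-01, -3.07793325e+00,  2.31287311e-03]), 'wrist_force': array([ 0.37363225, -0.42304761, -0.48200435]), 'ft_torque': array([ 0.02193478, -0.02929585, -0.01707164]), 'grip_force': 0.0, 'opening': 0.08519179037652082}
```

View pics/top1.png

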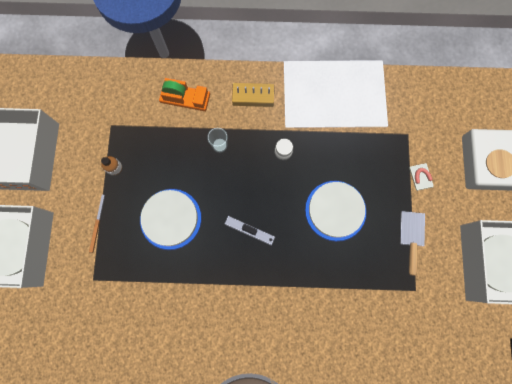

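View pics/side1.png

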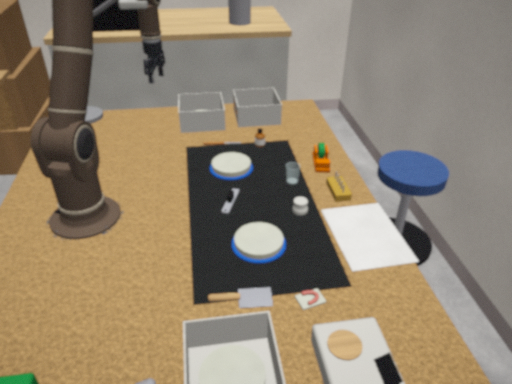

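The top view shows the straightedge at about (250,231), with a possible hole end near (271,239). The plates are at about (170,219) and (336,210). The side view shows the straightedge at about (231,201). I'll enlarge it and fit the shapes.

```bash
python3 - <<'E'
from h import *
a=cv2.imread('pics/top1.png'); b=cv2.imread('pics/side1.png')
c1=cv2.resize(a[205:260,215:285],None,fx=8,fy=8,interpolation=cv2.INTER_CUBIC)
c2=cv2.resize(b[180:222,215:250],None,fx=6,fy=6,interpolation=cv2.INTER_CUBIC)
W=np.zeros((440,560+210,3),np.uint8); W[:440,:560]=c1; W[:252,560:]=c2; cv2.imwrite('pics/crop1.png',W)
# plates: blue ring+white ellipses
for n,im in(('top',a),('side',b)):
    hsv=cv2.cvtColor(im,cv2.COLOR_BGR2HSV); m=cv2.inRange(hsv,(100,120,60),(130,255,255))
    for c in cv2.findContours(m,cv2.RETR_EXTERNAL,cv2.CHAIN_APPROX_NONE)[0]:
        if cv2.contourArea(c)>800 and c[:,0,1].mean()>100 and c[:,0,0].mean()<350:
            (u,v),ax,an=cv2.fitEllipse(cv2.convexHull(c)); print(n,'plate',round(u,1),round(v,1),ax,plane(n,u,v,0.004).round(4))
d=np.load('pics/top1.npy')
for u,v in((170,219),(336,210)):
    g=[pt('top',x,y,d[y,x])[2] for x in range(u-5,u+6) for y in range(v-5,v+6)]
    print('height',np.mean(g))
# strip mask (bright) in both
for n,im,(x0,x1,y0,y1) in(('top',a,(215,285,205,260)),('side',b,(215,250,180,222))):
    g=cv2.cvtColor(im,cv2.COLOR_BGR2GRAY); m=np.zeros_like(g); m[y0:y1,x0:x1]=(g[y0:y1,x0:x1]>90)*255
    p=cv2.findNonZero(m); r=cv2.minAreaRect(p); print(n,r); print([(q.round(1),plane(n,q[0],q[1],.008).round(4)) for q in cv2.boxPoints(r)], plane(n,*r[0],.008))
E
```

```text
height 0.02994354680070917
height 0.030093544156610495
top ((249.33216857910156, 230.02821350097656), (51.981563568115234, 9.848807334899902), 24.145544052124023)
[(array([223.6, 223.9], dtype=float32), array([0.5018, 0.0877, 0.008 ])), (array([227.6, 214.9], dtype=float32), array([0.5268, 0.0779, 0.008 ])), (array([275.1, 236.2], dtype=float32), array([ 0.473 , -0.0534,  0.008 ])), (array([271. , 245.2], dtype=float32), array([ 0.4484, -0.0431,  0.008 ]))] [0.48730748 0.01692497 0.008     ]
side ((230.20001220703125, 200.10000610351562), (8.497057914733887, 28.621667861938477), 26.56505012512207)
[(array([220., 211.], dtype=float32), array([ 0.4453, -0.0478,  0.008 ])), (array([232.8, 185.4], dtype=float32), array([0.5046, 0.0979, 0.008 ])), (array([240.4, 189.2], dtype=float32), array([0.5291, 0.0699, 0.008 ])), (array([227.6, 214.8], dtype=float32), array([ 0.4686, -0.0721,  0.008 ]))] [0.4857833  0.00902902 0.008     ]
```

View pics/crop1.png

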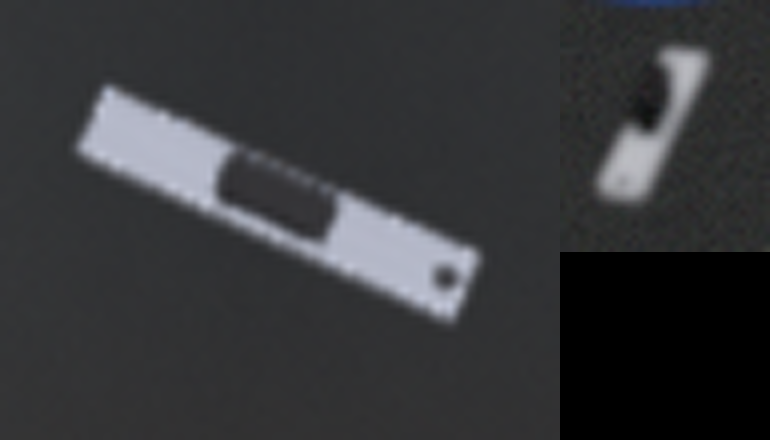

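The crop confirms the hole at crop (445,277), or full image (270.6,239.6). The strip corners are at crop (108,86), (482,253), (453,323) and (77,150). In the side inset the hole is at the lower end. Next I'll fit the plates.

```bash
cat >> h.py <<'E'
def tri(ut,us): # two-view triangulation
    P=[]
    for n in('top','side'):
        K,t,M=cal(n); P.append(K@np.c_[M.T,-M.T@t])
    X=cv2.triangulatePoints(P[0],P[1],np.array(ut,float).reshape(2,1),np.array(us,float).reshape(2,1)); return (X[:3]/X[3]).ravel()
E
python3 - <<'E'
from h import *
im={n:cv2.imread(f'pics/{n}1.png') for n in('top','side')}
win={'top':[(130,210,180,255),(296,376,172,248)],'side':[(200,262,143,187),(222,295,215,270)]}
for n in im:
    hsv=cv2.cvtColor(im[n],cv2.COLOR_BGR2HSV)
    for x0,x1,y0,y1 in win[n]:
        h=hsv[y0:y1,x0:x1]; m=cv2.inRange(h,(100,100,50),(135,255,255))
        w=cv2.inRange(h,(0,0,120),(180,90,255))
        for nm,mm,z in(('blue',m,.003),('white',w,.029)):
            p=cv2.convexHull(cv2.findNonZero(mm)); e=cv2.fitEllipse(p)
            u,v=e[0][0]+x0,e[0][1]+y0; print(n,nm,round(u,1),round(v,1),np.round(e[1],1),plane(n,u,v,z).round(4))
C=[(108,86),(482,253),(453,323),(77,150)]
f=lambda q:(215+(q[0]+.5)/8-.5,205+(q[1]+.5)/8-.5)
S=[(682-560,47),(643-560,203),(600-560,198)]
g=lambda q:(215+(q[0]+.5)/6-.5,180+(q[1]+.5)/6-.5)
W=[plane('top',*f(q),.008) for q in C]; print(np.round(W,4), np.mean(W,0))
d=(W[1]+W[2]-W[0]-W[3])/2; print('yaw',np.degrees(np.arctan2(d[1],d[0])),np.linalg.norm(d))
# side corners: far-right, near-right, near-left, far-left
S=[g((708-560,52)),g((645-560,200)),g((598-560,192)),g((668-560,49))]
W2=[plane('side',*s,.008) for s in S]; print(np.round(W2,4),np.mean(W2,0))
d=np.load('pics/top1.npy')
for u,v in((249,229),(248,228),(250,230),(231,221),(264,239)): print(u,v,pt('top',u,v,d[v,u]).round(4))
print('tri hole',tri(f((445,277)),g((622-560,182))))
E
```

```text
top blue 170.3 218.9 [60.  63.3] [0.5113 0.2352 0.003 ]
top white 168.4 217.6 [55.8 57.1] [0.5112 0.2347 0.029 ]
top blue 335.2 210.5 [60.  62.9] [ 0.5496 -0.2178  0.003 ]
top white 336.8 209.0 [55.2 56.6] [ 0.5494 -0.217   0.029 ]
side blue 230.8 167.9 [25.4 45.3] [0.5105 0.226  0.003 ]
side white 236.8 156.4 [36.4 54.4] [0.5393 0.2661 0.029 ]
side blue 258.5 244.3 [39.3 56.6] [ 0.549  -0.2258  0.003 ]
side white 258.4 239.6 [37.7 50.6] [ 0.5475 -0.2335  0.029 ]
[[ 0.5258  0.0767  0.008 ]
 [ 0.4729 -0.0527  0.008 ]
 [ 0.449  -0.0435  0.008 ]
 [ 0.5034  0.0862  0.008 ]] [0.48775507 0.01667111 0.008     ]
yaw -112.49114777158582 0.1402006672569987
[[ 0.5258  0.0765  0.008 ]
 [ 0.4735 -0.0625  0.008 ]
 [ 0.4481 -0.0514  0.008 ]
 [ 0.5022  0.083   0.008 ]] [0.48736452 0.01139135 0.008     ]
249 229 [0.4863 0.017  0.0401]
248 228 [0.4895 0.0199 0.0352]
250 230 [0.4844 0.0144 0.0347]
231 221 [0.5103 0.0679 0.0085]
264 239 [ 0.4644 -0.0237  0.0067]
tri hole [ 0.46344476 -0.04046394  0.00518336]
```

```bash
cat >> h.py <<'E'
def plan(x,y,z,yaw): # straightedge-x yaw (deg), tool x along +-it; prints turn about tool z, then tool-frame shift after turning (mm)
    s=manip.get_state(); M=R.from_rotvec(s['tool_rot']).as_matrix(); p=s['ee_pos']
    cur=np.degrees(np.arctan2(M[1,0],M[0,0])); 
    dz=-((yaw-cur+90)%180-90)
    M2=M@R.from_rotvec([0,0,np.radians(dz)]).as_matrix()
    # correct the tilt too
    ex=np.array([np.cos(np.radians(yaw)),np.sin(np.radians(yaw)),0]); ex*=np.sign(ex@M2[:,0])
    T=np.c_[ex,np.cross([0,0,-1],ex),[0,0,-1]]
    print('t',round(s['time'],2),'pos',p.round(4),'yaw',cur.round(2),'tilt',np.degrees(np.arccos(-M[2,2])).round(2),'j7',s['joints'][6].round(2),'F',s['wrist_force'].round(2),'op',round(s['opening'],4),'grip',round(s['grip_force'],1))
    print('turn',np.degrees(R.from_matrix(M.T@T).as_rotvec()).round(2),'shift',(T.T@(np.array([x,y,z])-p)*1e3).round(1), 'toolx vs +x', np.sign(ex@np.array([np.cos(np.radians(yaw)),np.sin(np.radians(yaw)),0])))
E
python3 -c "
from h import *
plan(.4878,.0167,.13,-112.5)"
```

```text
t 0.1 pos [0.2449 0.5746 0.2305] yaw 156.92 tilt 0.08 j7 -0.08 F [ 0.37 -0.42 -0.48] op 0.0852 grip 0.0
turn [-6.000e-02  7.000e-02  8.942e+01] shift [-422.4  437.9  100.5] toolx vs +x -1.0
```

{"name": "play_rows", "arguments": {"moves": [0, 0, 0, 0, 0, 8.13, 1, 0, 0, 0, 0, 0, 8.13, 1, 0, 0, 0, 0, 0, 8.13, 1, 0, 0, 0, 0, 0, 8.13, 1, 0, 0, 0, 0, 0, 8.13, 1, 0, 0, 0, 0, 0, 8.13, 1, 0, 0, 0, 0, 0, 8.13, 1, 0, 0, 0, 0, 0, 8.13, 1, 0, 0, 0, 0, 0, 8.13, 1, 0, 0, 0, 0, 0, 8.13, 1, 0, 0, 0, 0, 0, 8.13, 1], "force": 40}}

```text
time: 1.2
ee_pos: [0.2448, 0.5747, 0.2308]
tool_rot: [2.617, 1.737, -0.001]
wrist_force: [-0.6, -0.1, 0.8]
opening: 0.086
grip_force: 0.0
```

{"name": "play_rows", "arguments": {"moves": [-23.5, 24.3, 5.6, 0, 0, 0, 1, -23.5, 24.3, 5.6, 0, 0, 0, 1, -23.5, 24.3, 5.6, 0, 0, 0, 1, -23.5, 24.3, 5.6, 0, 0, 0, 1, -23.5, 24.3, 5.6, 0, 0, 0, 1, -23.5, 24.3, 5.6, 0, 0, 0, 1, -23.5, 24.3, 5.6, 0, 0, 0, 1, -23.5, 24.3, 5.6, 0, 0, 0, 1, -23.5, 24.3, 5.6, 0, 0, 0, 1, -23.5, 24.3, 5.6, 0, 0, 0, 1, -23.5, 24.3, 5.6, 0, 0, 0, 1, -23.5, 24.3, 5.6, 0, 0, 0, 1, -23.5, 24.3, 5.6, 0, 0, 0, 1, -23.5, 24.3, 5.6, 0, 0, 0, 1, -23.5, 24.3, 5.6, 0, 0, 0, 1, -23.5, 24.3, 5.6, 0, 0, 0, 1, -23.5, 24.3, 5.6, 0, 0, 0, 1, -23.5, 24.3, 5.6, 0, 0, 0, 1, 0, 0, 0, 0, 0, 0, 1, 0, 0, 0, 0, 0, 0, 1]}}

```text
time: 3.2
ee_pos: [0.4869, 0.0161, 0.1301]
tool_rot: [-2.614, -1.742, 0.002]
wrist_force: [-0.8, 0.3, 0.2]
opening: 0.0851
grip_force: 0.0
```

```bash
python3 -c "
from h import *
plan(.4878,.0167,.012,-112.5)"
```

```text
t 3.2 pos [0.4869 0.0161 0.1301] yaw 67.37 tilt 0.06 j7 -0.29 F [-0.82  0.28  0.17] op 0.0851 grip 0.0
turn [-0.05  0.04 -0.13] shift [  0.9   0.6 118.1] toolx vs +x -1.0
```

{"name": "play_rows", "arguments": {"moves": [0.9, 0.6, 20, 0, 0, 0, 1, 0, 0, 20, 0, 0, 0, 1, 0, 0, 20, 0, 0, 0, 1, 0, 0, 20, 0, 0, 0, 1, 0, 0, 20, 0, 0, 0, 1, 0, 0, 10, 0, 0, 0, 1, 0, 0, 8, 0, 0, 0, 1, 0, 0, 0, 0, 0, 0, 0, 0, 0, 0, 0, 0, 0, 0, 0, 0, 0, 0, 0, 0, 0, 0, 0, 0, 0, 0, 0, 0, 0, 0, 0, 0, 0, 0, 0, 0, 0, 0, 0, 0, 0, 0, 0, 0, 0, 0, 0, 0, 0, 0, 0, 0, 0, 0, 0, 0], "force": 40}}

```text
time: 4.7
ee_pos: [0.4884, 0.0175, 0.013]
tool_rot: [-2.612, -1.745, -0.001]
wrist_force: [-1.5, 1.4, 6.2]
opening: 0.0149
grip_force: 40.6
```

```bash
python3 -c "
from h import *
plan(.4878,.0167,.10,-112.5)"
```

```text
t 4.7 pos [0.4884 0.0175 0.013 ] yaw 67.49 tilt 0.05 j7 -0.14 F [-1.51  1.38  6.17] op 0.0149 grip 40.6
turn [ 0.03 -0.04 -0.01] shift [ -1.   -0.2 -87. ] toolx vs +x -1.0
```

{"name": "play_rows", "arguments": {"moves": [0, 0, -5, 0, 0, 0, 0, 0, 0, -10, 0, 0, 0, 0, 0, 0, -15, 0, 0, 0, 0, 0, 0, -20, 0, 0, 0, 0, 0, 0, -20, 0, 0, 0, 0, 0, 0, -20, 0, 0, 0, 0, 0, 0, 0, 0, 0, 0, 0]}}

```text
time: 5.4
ee_pos: [0.4895, 0.0174, 0.1049]
tool_rot: [2.611, 1.744, 0.006]
wrist_force: [-0.0, 0.7, -4.3]
opening: 0.0152
grip_force: 39.3
```

```bash
python3 - <<'E'
from h import *
d=np.load('pics/top1.npy'); K,t,M=cal('top')
v,u=np.mgrid[0:384,0:512]; W=t+np.einsum('ij,hwj->hwi',M@np.linalg.inv(K),np.dstack([u,v,np.ones_like(u)])*d[...,None])
for c in((.5112,.235),(.5495,-.2174)):
    r=np.hypot(W[...,0]-c[0],W[...,1]-c[1])
    print([ (W[...,2][(r>=a)&(r<b)&(d>0)].mean()*1e3).round(2) for a,b in((0,.016),(.016,.03),(.03,.045),(.045,.055),(.055,.066),(.066,.072))])
im,_=grab('side','side2'); cv2.imwrite('pics/c2.png',cv2.resize(im[140:280,180:310],None,fx=4,fy=4,interpolation=cv2.INTER_CUBIC))
plan(.5112,.235,.10,-112.5)
E
```

```text
[np.float64(29.72), np.float64(29.73), np.float64(29.73), np.float64(29.51), np.float64(29.43), np.float64(29.56)]
[np.float64(30.29), np.float64(30.08), np.float64(29.4), np.float64(28.82), np.float64(28.29), np.float64(27.93)]
t 5.45 pos [0.4887 0.0176 0.1035] yaw 67.51 tilt 0.15 j7 -0.25 F [-0.27  0.65 -4.57] op 0.0154 grip 39.3
turn [ 0.11 -0.1   0.01] shift [209.5 -62.4   3.5] toolx vs +x -1.0
```

View pics/c2.png

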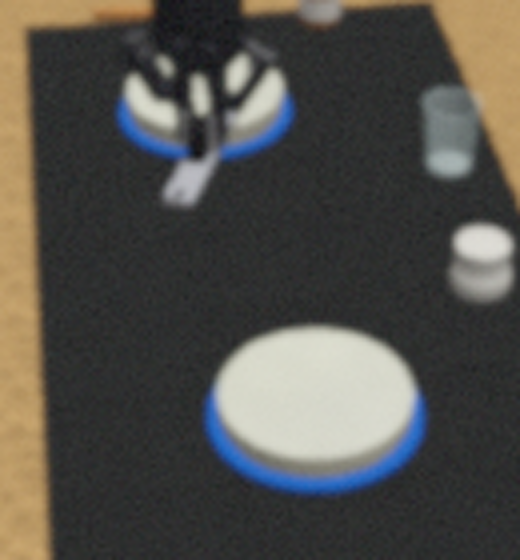

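The side crop shows the strip hanging from the fingers at about (190,180), with its hole end towards the camera. The radial depth profile suggests the left casting is the flat one, so I'll try it first.

{"name": "play_rows", "arguments": {"moves": [12, -3.6, 0, 0, 0, 0, 0, 22, -6.6, 0, 0, 0, 0, 0, 24, -7.1, 0, 0, 0, 0, 0, 24, -7.1, 0, 0, 0, 0, 0, 24, -7.1, 0, 0, 0, 0, 0, 24, -7.1, 0, 0, 0, 0, 0, 24, -7.1, 0, 0, 0, 0, 0, 24, -7.1, 0, 0, 0, 0, 0, 20, -6, 0, 0, 0, 0, 0, 11.5, -3.6, 0, 0, 0, 0, 0, 0, 0, 10, 0, 0, 0, 0, 0, 0, 15, 0, 0, 0, 0, 0, 0, 15, 0, 0, 0, 0, 0, 0, 8, 0, 0, 0, 0, 0, 0, 4, 0, 0, 0, 0, 0, 0, 0, 0, 0, 0, 0, 0, 0, 0, 0, 0, 0, 0]}}

```text
time: 7.15
ee_pos: [0.511, 0.2346, 0.0508]
tool_rot: [2.613, 1.744, 0.001]
wrist_force: [-0.1, 0.5, -4.0]
opening: 0.0149
grip_force: 39.1
```

```bash
python3 - <<'E'
from h import *
plan(.5112,.235,.042,-112.5)
im,_=grab('top','top3'); cv2.imwrite('pics/c3.png',cv2.resize(im[175:260,120:230],None,fx=5,fy=5,interpolation=cv2.INTER_CUBIC))
E
```

```text
t 7.15 pos [0.511  0.2346 0.0508] yaw 67.46 tilt 0.03 j7 -0.59 F [-0.06  0.48 -4.02] op 0.0149 grip 39.1
turn [ 0.02 -0.02 -0.04] shift [0.5 0.  8.8] toolx vs +x -1.0
```

{"name": "play_rows", "arguments": {"moves": [0, 0, 2, 0, 0, 0, 0, 0, 0, 2, 0, 0, 0, 0, 0, 0, 2, 0, 0, 0, 0, 0, 0, 1, 0, 0, 0, 0, 0, 0, 1, 0, 0, 0, 0, 0, 0, 0, 0, 0, 0, 0]}}

```text
time: 7.8
ee_pos: [0.5105, 0.2348, 0.0423]
tool_rot: [-2.612, -1.745, 0.0]
wrist_force: [-0.2, -0.5, -4.4]
opening: 0.0151
grip_force: 39.2
```

{"name": "play_rows", "arguments": {"moves": [0, 0, 0.5, 0, 0, 0, 0, 0, 0, 0.5, 0, 0, 0, 0, 0, 0, 0, 0, 0, 0, 0]}}

```text
time: 8.1
ee_pos: [0.5107, 0.2348, 0.0421]
tool_rot: [-2.612, -1.745, -0.001]
wrist_force: [-1.9, -0.4, 4.5]
opening: 0.0151
grip_force: 40.3
```

{"name": "play_rows", "arguments": {"moves": [0, 0, 0, 0, 0, 0, 0.3, 0, 0, 0, 0, 0, 0, 0.5, 0, 0, 0, 0, 0, 0, 0.5, 0, 0, 0, 0, 0, 0, 0.5, 0, 0, -5, 0, 0, 0, 0.5, 0, 0, -15, 0, 0, 0, 0.5, 0, 0, -20, 0, 0, 0, 0.5, 0, 0, -15, 0, 0, 0, 0.5, 0, 0, 0, 0, 0, 0, 0, 0, 0, 0, 0, 0, 0, 0, 0, 0, 0, 0, 0, 0, 0, 0, 0, 0, 0, 0, 0, 0]}}

```text
time: 9.3
ee_pos: [0.5101, 0.2346, 0.0958]
tool_rot: [-2.612, -1.745, 0.002]
wrist_force: [0.9, 0.4, -0.6]
opening: 0.0001
grip_force: 0.0
```

```bash
python3 - <<'E'
from h import *
y=np.radians(-112.5); plan(.5112+.055*np.cos(y),.235+.055*np.sin(y),.037,-112.5)
im,_=grab('top','top4'); im2,_=grab('side','side4')
a=cv2.resize(im[180:250,130:210],None,fx=5,fy=5,interpolation=cv2.INTER_CUBIC); b=cv2.resize(im2[100:200,180:270],None,fx=4,fy=4,interpolation=cv2.INTER_CUBIC)
W=np.zeros((400,760,3),np.uint8); W[:350,:400]=a; W[:400,400:]=b; cv2.imwrite('pics/c4.png',W)
E
```

```text
t 9.3 pos [0.5101 0.2346 0.0958] yaw 67.5 tilt 0.08 j7 -0.62 F [ 0.94  0.39 -0.59] op 0.0001 grip 0.0
turn [-0.04  0.06 -0.  ] shift [-54.2   0.9  58.8] toolx vs +x -1.0
```

View pics/c4.png

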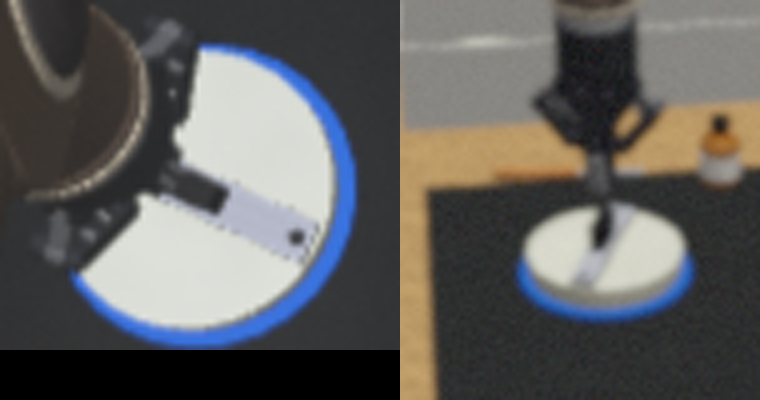

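The pictures show the strip lying across the casting, grip in the middle, with its hole at crop (297,237) near the near-right rim. Now I'll press the hole end.

{"name": "play_rows", "arguments": {"moves": [-15, 0.9, 0, 0, 0, 0, 0, -20, 0, 0, 0, 0, 0, 0, -14, 0, 0, 0, 0, 0, 0, -5, 0, 0, 0, 0, 0, 0, 0, 0, 15, 0, 0, 0, 0, 0, 0, 20, 0, 0, 0, 0, 0, 0, 13, 0, 0, 0, 0, 0, 0, 5, 0, 0, 0, 0, 0, 0, 0, 0, 0, 0, 0, 0, 0, 0, 0, 0, 0, 0, 0, 0, 0, 0, 0, 0, 0]}}

```text
time: 10.5
ee_pos: [0.4913, 0.1848, 0.0441]
tool_rot: [2.612, 1.745, 0.002]
wrist_force: [1.1, -0.0, -0.2]
opening: 0.0
grip_force: 0.0
```

{"name": "play_rows", "arguments": {"moves": [0, 0, 1, 0, 0, 0, 0, 0, 0, 1, 0, 0, 0, 0, 0, 0, 1, 0, 0, 0, 0, 0, 0, 0, 0, 0, 0, 0]}}

```text
time: 10.9
ee_pos: [0.4907, 0.1846, 0.0404]
tool_rot: [-2.612, -1.745, 0.0]
wrist_force: [-0.1, 0.1, 0.0]
opening: 0.0001
grip_force: 0.0
```

{"name": "play_rows", "arguments": {"moves": [0, 0, 1, 0, 0, 0, 0, 0, 0, 1, 0, 0, 0, 0, 0, 0, 0.5, 0, 0, 0, 0, 0, 0, 0, 0, 0, 0, 0]}}

```text
time: 11.3
ee_pos: [0.4907, 0.1845, 0.0379]
tool_rot: [-2.612, -1.745, 0.0]
wrist_force: [0.4, -0.6, 1.0]
opening: -0.0004
grip_force: 0.0
```

{"name": "play_rows", "arguments": {"moves": [0, 0, 0.5, 0, 0, 0, 0, 0, 0, 0, 0, 0, 0, 0]}}

```text
time: 11.5
ee_pos: [0.4908, 0.1845, 0.0374]
tool_rot: [2.612, 1.745, -0.0]
wrist_force: [-0.2, -0.8, 0.4]
opening: 0.0001
grip_force: 0.0
```

{"name": "play_rows", "arguments": {"moves": [0, 0, 0.4, 0, 0, 0, 0, 0, 0, 0, 0, 0, 0, 0]}}

```text
time: 11.7
ee_pos: [0.4908, 0.1846, 0.0372]
tool_rot: [-2.612, -1.745, -0.0]
wrist_force: [0.7, 0.1, 0.6]
opening: 0.0
grip_force: 0.6
```

{"name": "play_rows", "arguments": {"moves": [0, 0, 0.4, 0, 0, 0, 0, 0, 0, 0, 0, 0, 0, 0]}}

```text
time: 11.9
ee_pos: [0.4909, 0.1846, 0.0371]
tool_rot: [-2.612, -1.745, -0.0]
wrist_force: [-1.7, -1.2, 6.9]
opening: -0.0001
grip_force: 3.3
```

{"name": "play_rows", "arguments": {"moves": [0, 0, 0.1, 0, 0, 0, 0, 0, 0, 0, 0, 0, 0, 0, 0, 0, 0, 0, 0, 0, 0, 0, 0, 0, 0, 0, 0, 0, 0, 0, 0, 0, 0, 0, 0, 0, 0, 0, 0, 0, 0, 0]}}

```text
time: 12.5
ee_pos: [0.4908, 0.1846, 0.0371]
tool_rot: [-2.612, -1.745, -0.0]
wrist_force: [-2.7, -0.8, 7.8]
opening: 0.0001
grip_force: 3.9
```

{"name": "play_rows", "arguments": {"moves": [0, 0, -5, 0, 0, 0, 0, 0, 0, -20, 0, 0, 0, 0, 0, 0, -20, 0, 0, 0, 0, 0, 0, 0, 0, 0, 0, 0, 18, 0, 0, 0, 0, 0, 0, 24, 0, 0, 0, 0, 0, 0, 26, 0, 0, 0, 0, 0, 0, 24, 0, 0, 0, 0, 0, 0, 18, 0, 0, 0, 0, 0, 0, 0, 0, 0, 0, 0, 0, 0, 0, 0, 0, 0, 0, 0, 0, 0, 20, 0, 0, 0, 0, 0, 0, 16, 0, 0, 0, 0, 0, 0, 4, 0, 0, 0, 0, 0, 0, 0, 0, 0, 0, 0, 0, 0, 0, 0, 0, 0, 0]}}

```text
invalid input
```

```bash
python3 - <<'E'
from h import *
y=np.radians(-112.5); plan(.5112-.055*np.cos(y),.235-.055*np.sin(y),.037,-112.5)
E
```

```text
t 12.5 pos [0.4908 0.1846 0.0371] yaw 67.48 tilt 0.03 j7 -0.5 F [-2.74 -0.82  7.78] op 0.0001 grip 3.9
turn [-0.01 -0.02 -0.02] shift [ 1.094e+02 -5.000e-01  1.000e-01] toolx vs +x -1.0
```

Refused as a miscounted list, so nothing moved. I'll resend it in two parts.

{"name": "play_rows", "arguments": {"moves": [0, 0, -5, 0, 0, 0, 0, 0, 0, -20, 0, 0, 0, 0, 0, 0, -20, 0, 0, 0, 0, 0, 0, 0, 0, 0, 0, 0, 18, 0, 0, 0, 0, 0, 0, 24, 0, 0, 0, 0, 0, 0, 26, 0, 0, 0, 0, 0, 0, 24, 0, 0, 0, 0, 0, 0, 18, 0, 0, 0, 0, 0, 0, 0, 0, 0, 0, 0, 0, 0]}}

```text
time: 13.5
ee_pos: [0.5327, 0.2903, 0.0802]
tool_rot: [-2.608, -1.75, 0.0]
wrist_force: [0.3, -0.4, -0.8]
opening: 0.0004
grip_force: 0.0
```

{"name": "play_rows", "arguments": {"moves": [0, 0, 20, 0, 0, 0, 0, 0, 0, 16, 0, 0, 0, 0, 0, 0, 4, 0, 0, 0, 0, 0, 0, 0, 0, 0, 0, 0, 0, 0, 0, 0, 0, 0, 0]}}

```text
time: 14.0
ee_pos: [0.5332, 0.2859, 0.0419]
tool_rot: [2.613, 1.744, 0.0]
wrist_force: [-0.1, 0.1, 0.0]
opening: -0.0
grip_force: 0.0
```

```bash
python3 - <<'E'
from h import *
y=np.radians(-112.5); plan(.5112-.055*np.cos(y),.235-.055*np.sin(y),.037,-112.5)
E
```

```text
t 14.0 pos [0.5332 0.2859 0.0419] yaw 67.46 tilt 0.01 j7 -0.64 F [-0.11  0.11  0.03] op -0.0 grip 0.0
turn [ 0.01 -0.01 -0.04] shift [-0.5 -0.8  4.9] toolx vs +x -1.0
```

{"name": "play_rows", "arguments": {"moves": [0, 0, 1.5, 0, 0, 0, 0, 0, 0, 1.5, 0, 0, 0, 0, 0, 0, 1, 0, 0, 0, 0, 0, 0, 0.5, 0, 0, 0, 0, 0, 0, 0, 0, 0, 0, 0]}}

```text
time: 14.5
ee_pos: [0.5329, 0.2862, 0.0372]
tool_rot: [-2.612, -1.745, -0.0]
wrist_force: [-0.8, -0.1, 0.2]
opening: 0.0002
grip_force: 0.4
```

{"name": "play_rows", "arguments": {"moves": [0, 0, 0.4, 0, 0, 0, 0, 0, 0, 0, 0, 0, 0, 0]}}

```text
time: 14.7
ee_pos: [0.5329, 0.2862, 0.0372]
tool_rot: [-2.612, -1.745, -0.0]
wrist_force: [-1.1, -0.3, 6.1]
opening: 0.0002
grip_force: 2.6
```

{"name": "play_rows", "arguments": {"moves": [0, 0, 0.1, 0, 0, 0, 0, 0, 0, 0, 0, 0, 0, 0, 0, 0, 0, 0, 0, 0, 0, 0, 0, 0, 0, 0, 0, 0, 0, 0, 0, 0, 0, 0, 0, 0, 0, 0, 0, 0, 0, 0]}}

```text
time: 15.3
ee_pos: [0.5329, 0.2862, 0.0372]
tool_rot: [-2.612, -1.745, -0.0]
wrist_force: [-2.3, -1.2, 5.0]
opening: -0.0001
grip_force: 3.0
```

{"name": "play_rows", "arguments": {"moves": [0, 0, -5, 0, 0, 0, 0, 0, 0, -20, 0, 0, 0, 0, 0, 0, -30, 0, 0, 0, 0, 0, 0, -40, 0, 0, 0, 0, 0, 0, -40, 0, 0, 0, 0, 0, 0, -10, 0, 0, 0, 0, -30, 30, 0, 0, 0, 0, 0, -40, 30, 0, 0, 0, 0, 0, -40, 30, 0, 0, 0, 0, 0, -40, 30, 0, 0, 0, 0, 0, 0, 0, 0, 0, 0, 0, 0, 0, 0, 0, 0, 0, 0, 0]}}

```text
time: 16.5
ee_pos: [0.5864, 0.0999, 0.1814]
tool_rot: [-2.615, -1.74, 0.0]
wrist_force: [0.0, 1.6, 0.1]
opening: -0.0005
grip_force: 0.0
```

```bash
python3 - <<'E'
from h import *
im,_=grab('top','top5'); im2,_=grab('side','side5')
print(manip.get_state()['ee_pos'],manip.get_state()['wrist_force'])
a=cv2.resize(im[180:250,130:210],None,fx=5,fy=5,interpolation=cv2.INTER_CUBIC); b=cv2.resize(im2[100:200,180:270],None,fx=4,fy=4,interpolation=cv2.INTER_CUBIC)
W=np.zeros((400,760,3),np.uint8); W[:350,:400]=a; W[:400,400:]=b; cv2.imwrite('pics/c5.png',W)
E
```

```text
[0.58592594 0.10303057 0.18119084] [ 0.11715923  0.82749389 -1.24883363]
```

View pics/c5.png

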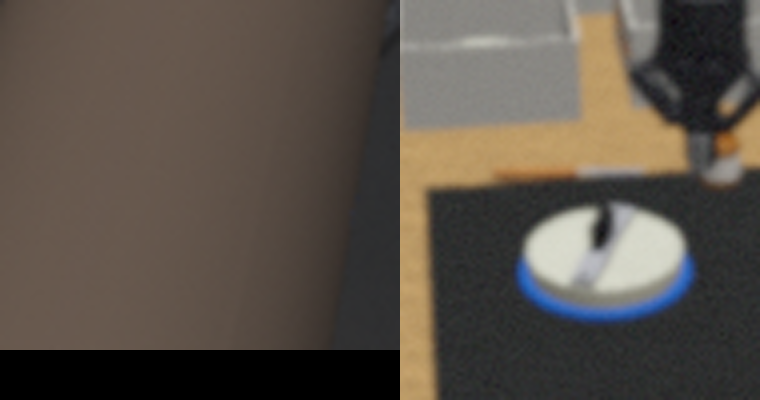

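The side view shows the strip still lying across the middle of the left casting. The arm is clear. Both ends stopped at the same height (37.1 and 37.2 mm) under 5 to 8 N, so neither end rocked.

```bash
python3 -c "
from cell import manip
print(manip.hand_in())"
```

```text
the job is handed in; nothing more can be done
None
```

The straightedge lies across the middle of the left casting (at x 0.511, y 0.235), where neither end rocked under a 5 to 8 N press, and the job is handed in (no verdict was returned).

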